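# Restock the cold display and restart its timer

## Task

Restock the cold display: slide open the glass door over the empty pan, gently stand all the blue-lidded tubs upright in that pan, and slide both doors fully shut. Then pick up the stylus, push the recessed restart button of the chill timer fully in with its tip for a moment, and lay the stylus back on its black mat. Leave the red-lidded tubs and the other things on the counter where they are.

Things in the scene. Friction and masses are not known exactly. Their poses are not given: they have to be found in the camera images.
- case: fixed stainless cold display case, a shallow open-topped chest 260 (x) x 430 (y) x 134 mm high, walls 12 mm. Two clear doors with black frames lie level in its top and slide past each other along its y. Origin: centre of its underside; x points away from the robot, y to the left, z up. It holds two steel pans side by side, centred at y = +100 and y = -100 mm
- door_left (a joint): slide of the left (+y) door, the upper of the two, top face 133 mm above the counter. 0 = shut (covers y -5 to +200 mm of the case), grows as it slides to the right (case -y) over the other door, up to 0.165 m = fully open, leaving y +35 to +200 mm open. Starts a little ajar (12 to 40 mm). 1.5 N of friction, stays where left
- door_right (a joint): slide of the right (-y) door, the lower of the two, top face 123 mm above the counter. 0 = shut (covers y -200 to +5 mm of the case), grows as it slides to the left (case +y) under the other door, up to 0.165 m = fully open, leaving y -200 to -35 mm open. Starts a little ajar (12 to 40 mm). 1.5 N of friction, stays where left
- door_left_handle (a point): middle of the top edge of the left door's handle, 168 mm above the counter: an upright aluminium fin 12 mm thick (case y), 56 mm long (case x), standing 35 mm above the door near its outer, front corner (shut: case x = -60, y = +180 mm); moves with the door
- door_right_handle (a point): middle of the top edge of the right door's handle, 168 mm above the counter: an upright aluminium fin 12 mm thick (case y), 56 mm long (case x), standing 45 mm above the door near its outer, front corner (shut: case x = -60, y = -180 mm); moves with the door
- empty_pan: fixed empty aluminium-coloured pan in the case, under the left or the right door, 220 (x) x 190 (y) x 94 mm high outside, walls and floor 4 mm; its rim is 106 mm above the counter. Origin: centre of its underside, 12 mm above the counter; axes as the case's
- full_pan: the same pan under the other door, already filled with green-lidded tubs (all fixed). Origin as for the empty pan
- timer: fixed white chill timer box, 82 mm deep, 130 mm wide, 120 mm high. Its front, which faces the robot, has a dark display and below it an orange-framed 16 x 16 mm hole, mid-width, centred 70 mm above the counter; an orange stripe on its top points to the hole. Origin: on the counter under the middle of the front face; x points into the timer (front looks along -x)
- button_top (a point): centre of the front face of the red restart button, 14 x 14 mm, which sits 7 mm deep in the timer's hole, 70 mm above the counter; pressed along the timer's +x
- button (a joint): travel of the restart button, 0 = out, 0.005 m = fully in (stop). Spring: about 0.7 N to start, 2.2 N fully in; it springs back. Pressed 3 mm or more for about a quarter of a second it restarts the timer
- mat: fixed flat black rubber mat for the stylus, 200 (x) x 110 (y) x 4 mm. Origin: centre of its underside, on the counter
- stylus: loose stylus, lying level: a yellow square handle 14 x 14 x 100 mm (x -65 to +35 mm) and a round steel tip 6 mm in diameter and 50 mm long (x +35 to +85 mm), 45 g. Origin: underside, below the axis; x points along it to the tip; its axis is 7 mm above what it lies on
- stylus_grip (a point): point on the stylus's axis near its centre of mass, 97 mm behind the tip's end: where to grip it
- stylus_tip (a point): end of the stylus's steel tip, on its axis
- tub1: loose white lidded tub with a heavy steel foot, a plain upright cylinder 58 mm in diameter and 80 mm high, about 0.15 to 0.31 kg, whose top 15 mm is its blue lid; its bottom 20 mm is the foot, so it does not topple easily. Origin: centre of its underside, z up. To be loaded; two to four such tubs are present, the others absent
- tub2: loose white lidded tub with a heavy steel foot, a plain upright cylinder 58 mm in diameter and 80 mm high, about 0.15 to 0.31 kg, whose top 15 mm is its blue lid; its bottom 20 mm is the foot, so it does not topple easily. Origin: centre of its underside, z up. To be loaded; two to four such tubs are present, the others absent
- tub3: loose white lidded tub with a heavy steel foot, a plain upright cylinder 58 mm in diameter and 80 mm high, about 0.15 to 0.31 kg, whose top 15 mm is its blue lid; its bottom 20 mm is the foot, so it does not topple easily. Origin: centre of its underside, z up. To be loaded; two to four such tubs are present, the others absent
- tub4: loose white lidded tub with a heavy steel foot, a plain upright cylinder 58 mm in diameter and 80 mm high, about 0.15 to 0.31 kg, whose top 15 mm is its blue lid; its bottom 20 mm is the foot, so it does not topple easily. Origin: centre of its underside, z up. To be loaded; two to four such tubs are present, the others absent
- red1: loose white lidded tub with a heavy steel foot, a plain upright cylinder 58 mm in diameter and 80 mm high, about 0.15 to 0.31 kg, whose top 15 mm is its red lid; its bottom 20 mm is the foot, so it does not topple easily. Origin: centre of its underside, z up. Standing among the blue-lidded ones; not to be loaded
- red2: loose white lidded tub with a heavy steel foot, a plain upright cylinder 58 mm in diameter and 80 mm high, about 0.15 to 0.31 kg, whose top 15 mm is its red lid; its bottom 20 mm is the foot, so it does not topple easily. Origin: centre of its underside, z up. Standing among the blue-lidded ones; not to be loaded
- sauce: loose yellow sauce bottle with a red cap, 56 mm in diameter, 170 mm high, a bystander. Origin: centre of its underside
- mug: loose white mug, 80 mm in diameter, 90 mm high, a bystander. Origin: centre of its underside
- shaker: loose glass shaker with a steel cap, 50 mm in diameter, 110 mm high, a bystander. Origin: centre of its underside
- can: loose green can, 66 mm in diameter, 115 mm high, a bystander. Origin: centre of its underside
Things that resemble listed ones, but are neither listed nor needed, are in the scene too. Leave any pink or turquoise look-alike of the tub1 alone.

How it is judged (in metres and radians):
On the way, in this order (a step that is already met when the one before it is completed fails the run):
1. the door over the empty pan is slid open at least 135 mm (((y of empty_pan in the frame of case above 0 m and value of joint door_left above 0.135 m) or (y of empty_pan in the frame of case below 0 m and value of joint door_right above 0.135 m))), for 0.2 s.
2. all the blue-lidded tubs stand upright in the empty pan (x of tub1 in the frame of empty_pan between -0.095 and 0.095 m and y of tub1 in the frame of empty_pan between -0.08 and 0.08 m and z of each of tub1, tub2, tub3, tub4 in the frame of empty_pan below 0.02 m and angle between each of tub1, tub2, tub3, tub4's own z axis and vertical below 0.15 rad and linear speed of each of tub1, tub2, tub3, tub4 below 0.05 m/s and x of tub2 in the frame of empty_pan between -0.095 and 0.095 m and y of tub2 in the frame of empty_pan between -0.08 and 0.08 m and x of tub3 in the frame of empty_pan between -0.095 and 0.095 m and y of tub3 in the frame of empty_pan between -0.08 and 0.08 m and x of tub4 in the frame of empty_pan between -0.095 and 0.095 m and y of tub4 in the frame of empty_pan between -0.08 and 0.08 m), for 0.2 s.
3. both doors are fully shut (within 8 mm) (value of joint each of door_left, door_right below 0.008 m), for 0.2 s.
4. the restart button is pushed in at least 3 mm with the stylus's tip (value of joint button above 0.003 m and distance between stylus_tip and button_top below 0.011 m), for 0.1 s.
At the end, for the whole second after the job is handed in: All the blue-lidded tubs present stand upright (within 0.15 rad) on the floor of the pan that was empty, both doors are shut within 8 mm, the stylus lies at rest with its grip point over the mat, and the bystanders stand upright no more than 7 cm from where they were (all of step 2 and all of step 3 and x of stylus_grip in the frame of mat between -0.1 and 0.1 m and y of stylus_grip in the frame of mat between -0.055 and 0.055 m and height (world z) of stylus_grip below 0.02 m and height (world z) of stylus_tip below 0.025 m and linear speed of stylus below 0.05 m/s and angle between each of red1, red2, sauce, mug, shaker, can's own z axis and vertical below 0.2 rad); the robot touches nothing.
It fails at once if a bystander (red-lidded tub, sauce bottle, mug, shaker, can) is tipped or moved more than 7 cm (angle between any of red1, red2, sauce, mug, shaker, can's own z axis and vertical above 0.7 rad or distance of any of red1, red2, sauce, mug, shaker, can from where it was at the start of the episode above 0.07 m).
It fails at once if tub1 is dropped into the pan (falls faster than 1.2 m/s) (x of tub1 in the frame of empty_pan between -0.11 and 0.11 m and y of tub1 in the frame of empty_pan between -0.095 and 0.095 m and z of tub1 in the frame of empty_pan below 0.09 m and linear speed of tub1 above 1.2 m/s).
It fails at once if tub2 is dropped into the pan (falls faster than 1.2 m/s) (x of tub2 in the frame of empty_pan between -0.11 and 0.11 m and y of tub2 in the frame of empty_pan between -0.095 and 0.095 m and z of tub2 in the frame of empty_pan below 0.09 m and linear speed of tub2 above 1.2 m/s).
It fails at once if tub3 is dropped into the pan (falls faster than 1.2 m/s) (x of tub3 in the frame of empty_pan between -0.11 and 0.11 m and y of tub3 in the frame of empty_pan between -0.095 and 0.095 m and z of tub3 in the frame of empty_pan below 0.09 m and linear speed of tub3 above 1.2 m/s).
It fails at once if tub4 is dropped into the pan (falls faster than 1.2 m/s) (x of tub4 in the frame of empty_pan between -0.11 and 0.11 m and y of tub4 in the frame of empty_pan between -0.095 and 0.095 m and z of tub4 in the frame of empty_pan below 0.09 m and linear speed of tub4 above 1.2 m/s).
Of tub1, tub2, tub3, tub4 only 2 to 4 are there at a start; the rules pass over those that are not, and their reading is None.
At some moment in a run one of tub1, tub2, tub3, tub4, stylus may be knocked a few centimetres aside while the robot is not near it.
It also fails if it takes over 208 s, if anything falls off the work surface, if the arm or the gripper's body presses on something with over 40 N, if the wrist force passes 120 N, or if a joint passes its speed limit or range.

## Robot

A 6-joint arm with a two-finger parallel gripper is mounted at the origin on the work surface. World frame = base frame: x ahead of the robot, y to its left, z up, the work surface at z = 0. Lengths are in mm, angles in rad, forces in N, time in s.
With the tool pointing down it reaches from about 400 to 925 mm from the base axis. Payload 12.5 kg.
Tool frame: the origin (TCP) lies between the finger pads; the fingertips stand 11 mm ahead of it and the grasp point (between the pads) lies 8 mm behind it (env.tip_extent is the distance from the TCP to the fingertips, in mm); x points along the fingers, z is the direction in which the jaws open and shut, and the axes are right-handed (so a half turn about x gives the same grasp; the last joint's range is limited). The gripper opens to 95 mm and grips with 3 to 60 N. Pads are 20 mm wide; open, the fingers measure 119 mm over their backs; the gripper's body (75 mm by 180 mm) begins 59 mm behind the grasp point.
Start: joints at [-1.388, 0.491, 1.559, -0, 1.092, -0.106], TCP at [178.024, -599.127, 225.661] pointing down, gripper open.
Joint ranges: [-3.1, 3.1], [-0.84, 2.19], [0.05, 2.79], [-1.13, 4.28], [0.06, 2.93], [-2.69, 2.69]. Speed limits (rad/s): [2.22, 2.22, 2.79, 3.14, 3.14, 3.14].

## Interface

Orientations are given as [roll, pitch, yaw] about the fixed x, y, z axes, in that order (R = Rz(yaw) Ry(pitch) Rx(roll)).
In Python, from cell import status, imaging, env gives the robot as it stands. The module is installed in compiled form; this text tells all that it offers.
- The arm moves only by the tool apply_moves, never from a script. Its argument "increments" is a list of rows, each a list of 5 numbers: the closure, from 0 (fully open) to 1 (shut), then the shift along the tool's x, y, z in mm, then the turn about the tool's x in degrees. A call has 1 to 10 rows; each row shifts and turns the commanded pose from where the row before left it, along the tool's axes as they then stand; what a row does not reach is not made up. A row lasts 1/10 s, in which the tool goes at most 50 mm and 8.59 degrees, less where a joint would pass 70% of its speed; a pose out of reach is approached as far as the arm can. A call with a gripper value outside its range is refused whole. The fingers move at their own pace and stop on an object; the grip force is fixed at half the most. Time passes only in rows, so rows that do not move let the fingers close. It gives the time, the measured TCP pose, the force and the opening at its end, in the units of the state.
- status.state(): the state, without advancing time (a new reading comes with each control period).
- imaging.read_camera(name): name is "side" or "top"; returns a dict with "pixels" (384x512x3 uint8, red, green, blue), "fovy" (degrees; the focal length in pixels is half the picture's height over the tangent of half this angle, whatever the lens; pixels are square), "cx", "cy" (the principal point, pixels), "R" (3x3) and "t" (3): a world point X has camera coordinates R X + t. Camera axes: x right, y down, z forward; pixel columns grow to the right and rows downward; lengths in mm; the calibration is good to about 2 mm. A picture is of the moment at which its call begins. There is no depth.
- env.job_done(): hands the job in, once; it reports no verdict.
The state is a dict: "t": time; "joints": joint angles; "qvel": joint speeds; "tau": joint torques, N m; "eef_pos": TCP position; "tcp_rot": TCP orientation; "ft_force": force on the tool from outside, world axes, zero at the start; "moment": the same for the moment, N m; "opening": opening from 0.0 (shut) to 1.0 (fully open).
Only numpy, scipy, OpenCV 4.12 (cv2) and the standard library are available. Lean on these libraries where they do the work, as an engineer would, in place of code of your own. Each camera call takes 0.05 s, during which the arm holds its last target. There are 200 camera calls.

## Working session

There is one attempt and no reset: what is moved stays moved. The work goes in short steps, Python scripts to look and compute and a tool call to move; the robot and the scene stay as the last step left them, time stands still between calls to the robot, and variables do not carry over. Pictures are saved under pics/ and viewed, about 12 in all and at most 16, crops included, and the job is handed in when it is done.

Besides the shell and the picture viewer there is one more tool, called after "Emit:" as name([rows], argument=value, ...), one row to a line, values as JSON. apply_moves: Moves the arm, as the interface text tells. Its arguments: {"type":"object","properties":{"increments":{"type":"array"}},"required":["increments"]}

```bash
mkdir -p pics
cat > h.py <<'E'
import numpy as np, cv2
from cell import status, imaging, env
def cam(n,save=None):
    c=imaging.read_camera(n); c['f']=c['pixels'].shape[0]/2/np.tan(np.radians(c['fovy'])/2)
    c['R']=np.array(c['R']);c['t']=np.array(c['t'])
    if save: cv2.imwrite('pics/'+save,cv2.cvtColor(c['pixels'],cv2.COLOR_RGB2BGR))
    return c
def ray(c,u,v,z):
    d=c['R'].T@np.array([(u-c['cx'])/c['f'],(v-c['cy'])/c['f'],1]);o=-c['R'].T@c['t']
    return o+d*(z-o[2])/d[2]
def proj(c,X):
    p=c['R']@np.array(X,float)+c['t'];return p[:2]/p[2]*c['f']+[c['cx'],c['cy']]
E
python3 - <<'E'
from h import *
for n in('top','side'):
    c=cam(n,n+'0.png');print(n,c['fovy'],c['cx'],c['cy'],-c['R'].T@c['t'],c['R'].round(3).tolist())
    im=cv2.imread(f'pics/{n}0.png');cv2.imwrite(f'pics/{n}0b.png',cv2.resize(im,(800,600),interpolation=cv2.INTER_CUBIC))
print(status.state())
E
```

```text
top 48.5422291820733 261.60565508826124 193.7831663097141 [ 287.18567812  -18.23536008 1794.34149999] [[0.008, -1.0, -0.012], [-0.994, -0.007, -0.112], [0.112, 0.013, -0.994]]
side 45.53722122297357 255.00026252859698 187.41525921049973 [ 421.90705107 1000.34228579 1330.15793846] [[-0.996, -0.086, 0.017], [-0.077, 0.762, -0.643], [0.042, -0.642, -0.766]]
{'t': 0.1, 'joints': array([-1.38761619e+00,  4.91446951e-01,  1.55938012e+00, -9.34020270e-06,
        1.09170390e+00, -1.05594956e-01]), 'qvel': array([ 0.00036851,  0.00031999, -0.00117424,  0.00034929,  0.00115823,
        0.00057838]), 'tau': array([ 4.49290223e-03, -6.13621616e+01, -2.58606702e+01,  6.94480771e-02,
        4.70347248e-02, -4.02344551e-05]), 'eef_pos': array([ 177.97202271, -598.91386628,  225.15558187]), 'tcp_rot': array([3.04482666, 1.56985797, 1.76280973]), 'ft_force': array([ 0.63037328,  0.6474032 , -0.39593286]), 'moment': array([-0.00620703,  0.00336282, -0.05728264]), 'opening': 0.9988147237719647}
```

View pics/top0b.png

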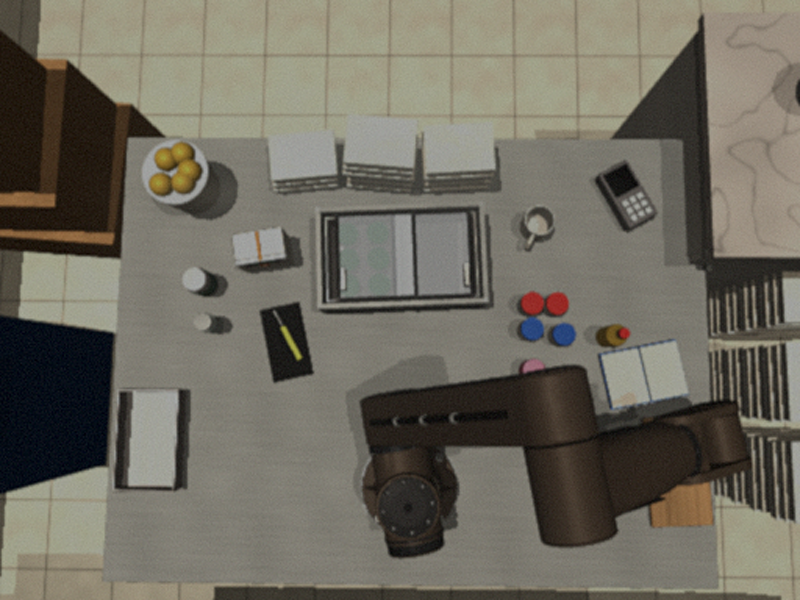

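View pics/side0b.png

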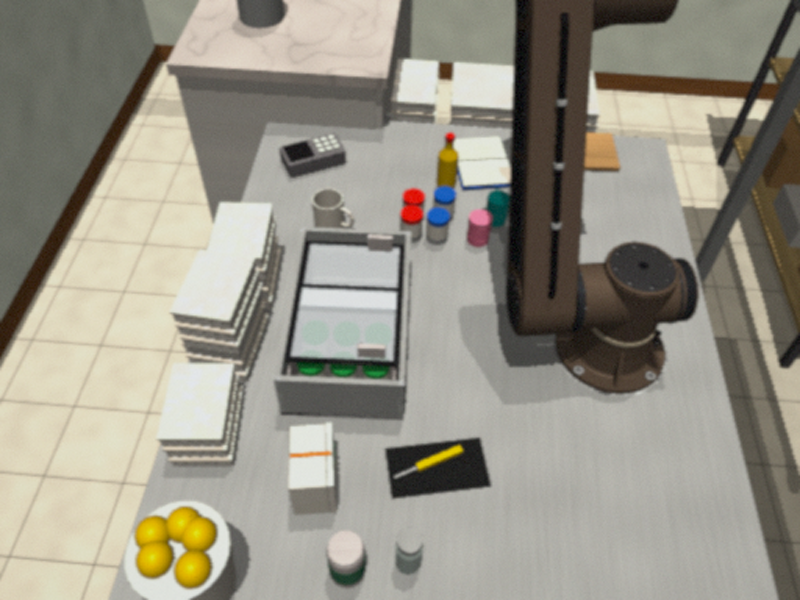

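The top view shows the right (−y) pan empty and the green tubs in the left one. Two blue lids are at (532,329) and (564,334), red ones at (532,304) and (556,304), and pink at (533,370). The stylus is at (288,335) and the timer at (260,247). The arm may be hiding more tubs. I'll measure now and move the arm out of the way on the way to the left handle.

```bash
cat >> h.py <<'E'
def blobs(c,lo,hi,amin=15,roi=None):
    hsv=cv2.cvtColor(c['pixels'],cv2.COLOR_RGB2HSV);m=cv2.inRange(hsv,np.array(lo),np.array(hi))
    if roi: k=np.zeros_like(m);x0,y0,x1,y1=roi;k[y0:y1,x0:x1]=1;m=m*k
    n,l,s,ce=cv2.connectedComponentsWithStats(m)
    return [(ce[i],s[i],np.argwhere(l==i)[:,::-1]) for i in range(1,n) if s[i,4]>=amin]
def euler(r):
    from scipy.spatial.transform import Rotation as Ro
    return Ro.from_euler('xyz',r).as_matrix()
def go(target,zyaw=None):
    """tool shift (mm) to world target, turn (deg) so tool z lies along world yaw (mod 180)"""
    s=status.state();R=euler(s['tcp_rot']);d=R.T@(np.array(target)-s['eef_pos'])
    cur=np.degrees(np.arctan2(R[1,2],R[0,2]))
    out='pos %s zyaw %.1f q6 %.2f open %.2f F %s t %.1f | shift now-frame %s'%(s['eef_pos'].round(1),cur,s['joints'][5],s['opening'],s['ft_force'].round(1),s['t'],d.round(1))
    if zyaw is not None:
        t=(cur-zyaw+90)%180-90; out+=' turn %.1f'%t
        a=np.radians(t);Rx=np.array([[1,0,0],[0,np.cos(a),-np.sin(a)],[0,np.sin(a),np.cos(a)]])
        out+=' | shift after-turn '+str(((R@Rx).T@(np.array(target)-s['eef_pos'])).round(1))
    print(out)
E
python3 - <<'E'
from h import *
t=cam('top');s=cam('side')
for nm,lo,hi in(('blue',(105,120,60),(125,255,255)),('red',(0,170,90),(6,255,255)),('pink',(160,80,60),(178,255,255)),('yellow',(22,150,90),(34,255,255)),('orange',(8,140,120),(18,255,255))):
    for n,c in(('top',t),('side',s)):
        for b in blobs(c,lo,hi,6): print(nm,n,b[0].round(1),b[1].tolist(),ray(c,*b[0],80)[:2].round(0))
for nm,p in dict(caseBL=(317,310),caseBR=(488,304),caseTL=(316,209),caseTR=(486,205)).items(): print(nm,ray(t,p[0]*.64,p[1]*.64,134).round(0))
for nm,p in dict(hl=(343,277),hr=(466,275)).items(): print(nm,ray(t,p[0]*.64,p[1]*.64,168).round(0))
for nm,p in dict(mA=(262,311),mB=(297,304),mC=(311,373),mD=(274,381),tip=(275,310),hend=(299,360)).items(): print(nm,ray(t,p[0]*.64,p[1]*.64,5).round(0))
E
python3 - <<'E'
import cv2
im=cv2.imread('pics/top0.png')
a=cv2.resize(im[125:200,195:320],(800,480),interpolation=cv2.INTER_CUBIC);cv2.imwrite('pics/c1.png',a)
b=cv2.resize(im[140:250,140:215],(400,587),interpolation=cv2.INTER_CUBIC);
c=cv2.resize(im[180:260,325:405],(400,400),interpolation=cv2.INTER_CUBIC)
import numpy as np
o=np.zeros((587,800,3),np.uint8);o[:,:400]=b;o[:400,400:]=c;cv2.imwrite('pics/c2.png',o)
E
```

```text
blue top [340.2 210.2] [333, 203, 15, 15, 157] [ 416. -313.]
blue top [360.4 213.6] [354, 207, 14, 14, 156] [ 402. -394.]
blue side [284.1 124.6] [278, 119, 14, 12, 124] [ 402. -390.]
blue side [303.3 119.7] [297, 119, 13, 2, 15] [ 325. -428.]
blue side [318.3 118.6] [311, 118, 15, 2, 17] [ 264. -441.]
blue side [280.3 138.3] [274, 133, 14, 12, 137] [ 413. -309.]
red top [340.3 194. ] [334, 188, 14, 13, 145] [ 481. -314.]
red top [356.1 194. ] [350, 188, 14, 13, 143] [ 482. -378.]
red top [399.1 213. ] [397, 210, 6, 7, 30] [ 406. -549.]
red side [287.4  87.8] [286, 85, 4, 6, 20] [ 398. -630.]
red side [263.7 131.9] [257, 121, 14, 22, 244] [ 481. -338.]
pink top [343.2 233.4] [338, 230, 11, 7, 26] [ 323. -324.]
pink top [334.6 234.8] [334, 232, 3, 7, 12] [ 317. -289.]
pink side [306.6 145.2] [300, 134, 15, 24, 289] [ 310. -281.]
yellow top [114.1  96.1] [110, 93, 9, 8, 44] [886. 623.]
yellow top [103.8  99.7] [100, 96, 8, 9, 43] [870. 666.]
yellow top [118.6 107.5] [115, 105, 8, 7, 39] [837. 602.]
yellow top [100.2 116. ] [97, 113, 8, 7, 45] [800. 678.]
yellow top [114.2 115.1] [111, 
[... 186 characters left out ...]
, 51, 51, 1762] [830. 567.]
orange top [34.3 41.2] [26, 39, 16, 5, 37] [1126.  976.]
orange top [ 16.7 127.4] [0, 123, 35, 9, 178] [ 750. 1024.]
orange top [  4. 149.] [0, 148, 9, 3, 20] [ 658. 1070.]
orange top [ 37.  150.5] [12, 148, 49, 7, 137] [653. 932.]
orange top [ 65.6 150.7] [64, 149, 4, 4, 9] [653. 813.]
orange top [165.  157.5] [165, 155, 1, 6, 6] [627. 401.]
orange side [198.9 290.3] [186, 289, 25, 3, 34] [623. 370.]
caseBL [454. 234. 134.]
caseBR [ 472. -196.  134.]
caseTL [713. 242. 134.]
caseTR [ 726. -192.  134.]
hl [533. 166. 168.]
hr [ 540. -138.  168.]
mA [463. 402.   5.]
mB [483. 308.   5.]
mC [297. 265.   5.]
mD [275. 364.   5.]
tip [466. 367.   5.]
hend [331. 298.   5.]
```

View pics/c1.png

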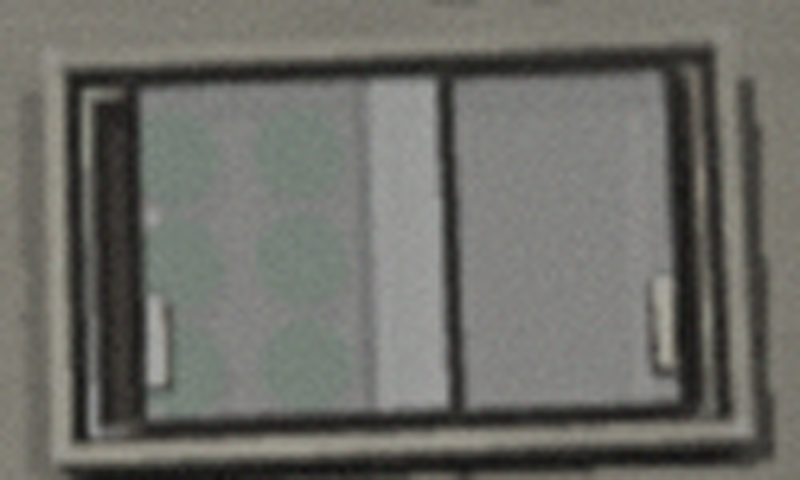

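View pics/c2.png

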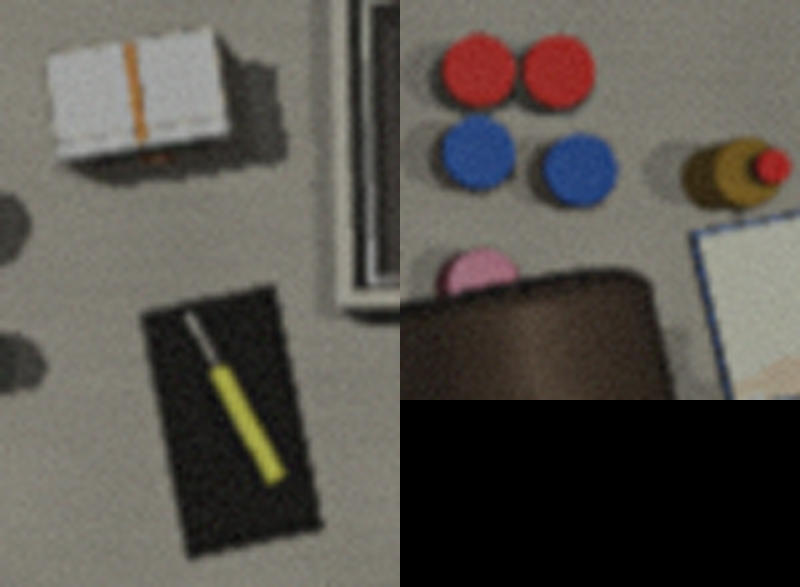

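Crop c1 shows the left fin's top at (156,340) and the right fin's at (668,324). The left door is ajar by about 25 mm, so I'll shut it first: if it overlaps, it could block the right fin. Crop c2 shows two blue lids against red and pink ones. It also shows the stylus on the mat with its tip at the upper left, and the timer stripe.

Run:
```python
from h import *
t=cam('top')
C=np.array([591,22.]);a=np.radians(2);A=np.array([[np.cos(a),-np.sin(a)],[np.sin(a),np.cos(a)]])
for u,v in((156,340),(668,324)):
    p=ray(t,195+u/6.4,125+v/6.4,168);print(p.round(1),(A.T@(p[:2]-C)).round(1))
p=ray(t,195+156/6.4,125+340/6.4,168)
go([p[0],p[1],260],92);
```

```text
[529.5 166.5 168. ] [-56.4 146.5]
[ 541.3 -142.4  168. ] [ -55.4 -162.6]
pos [ 178.  -599.   225.4] zyaw -73.5 q6 -0.11 open 1.00 F [-0.2 -0.3 -1.4] t 0.2 | shift now-frame [ -34.3  555.  -633.7] turn 14.5 | shift after-turn [ -34.3  378.  -752.8]
```

Emit:
apply_moves([
  [0,-17,0,0,7.25],
  [0,-17,0,0,7.25],
  [0,0,22.2,-44.3,0],
  [0,0,22.2,-44.3,0],
  [0,0,22.2,-44.3,0],
  [0,0,22.2,-44.3,0],
  [0,0,22.2,-44.3,0],
  [0,0,22.2,-44.3,0],
  [0,0,22.2,-44.3,0],
  [0,0,22.2,-44.3,0],
])

```text
t: 1.25
eef_pos: [343.2, -236.8, 259.8]
tcp_rot: [0.722, 1.57, -0.814]
ft_force: [-0.1, -0.8, -0.0]
opening: 1.0
```

Emit:
apply_moves([
  [0,0,22.2,-44.3,0],
  [0,0,22.2,-44.3,0],
  [0,0,22.2,-44.3,0],
  [0,0,22.2,-44.3,0],
  [0,0,22.2,-44.3,0],
  [0,0,22.2,-44.3,0],
  [0,0,22.2,-44.3,0],
  [0,0,22.2,-44.3,0],
  [0,0,22.2,-44.3,0],
  [0,0,0,0,0],
])

```text
t: 2.25
eef_pos: [529.6, 171.3, 259.0]
tcp_rot: [2.603, 1.57, 1.072]
ft_force: [-0.2, 0.6, -0.7]
opening: 0.996
```

Run:
```python
from h import *
go([529.5,166.5,155],92)
t=cam('top','top1.png');s=cam('side','side1.png')
cv2.imwrite('pics/s1.png',cv2.resize(cv2.imread('pics/side1.png'),(800,600)))
for n,c in(('top',t),('side',s)):
    for b in blobs(c,(105,120,60),(125,255,255),6): print(n,b[0].round(1),b[1].tolist(),ray(c,*b[0],80)[:2].round(0))
```

```text
pos [529.6 171.3 259. ] zyaw -87.7 q6 1.72 open 1.00 F [-0.2  0.6 -0.7] t 2.2 | shift now-frame [104.   -0.3   4.9] turn 0.3 | shift after-turn [104.   -0.3   4.9]
top [340.3 210.1] [334, 203, 14, 15, 158] [ 416. -313.]
top [360.4 213.6] [354, 207, 14, 14, 154] [ 402. -394.]
```

View pics/s1.png

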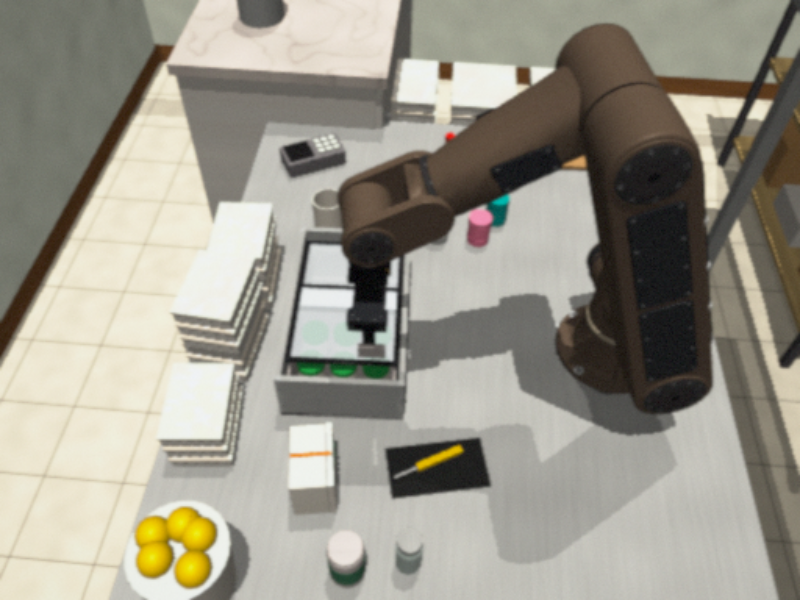

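Only two blue tubs are present; the side view shows just pink and turquoise look-alikes where the arm had been. Next I'll grip the left fin.

Emit:
apply_moves([
  [0,35,0,5,0],
  [0,35,0,0,0],
  [0,34,0,0,0],
  [1,0,0,0,0],
  [1,0,0,0,0],
  [1,0,0,0,0],
  [1,0,0,0,0],
  [1,0,0,0,0],
  [1,0,0,0,0],
  [1,0,0,0,0],
])

```text
t: 3.35
eef_pos: [528.5, 162.0, 155.9]
tcp_rot: [1.504, 1.57, -0.031]
ft_force: [-0.4, -0.5, 0.4]
opening: 0.468
```

Emit:
apply_moves([
  [1,0,0,0,0],
  [1,0,0,-10,0],
  [1,0,0,-10,0],
  [1,0,0,0,0],
])

```text
t: 3.75
eef_pos: [527.6, 183.3, 155.5]
tcp_rot: [1.757, 1.571, 0.223]
ft_force: [1.1, -2.8, 1.0]
opening: 0.132
```

Emit:
apply_moves([
  [1,0,0,-5,0],
  [1,0,0,-4,0],
  [1,0,0,0,0],
  [1,0,0,0,0],
])

```text
t: 4.15
eef_pos: [527.3, 191.2, 155.6]
tcp_rot: [-2.452, 1.571, 2.297]
ft_force: [-1.7, 1.5, 0.3]
opening: 0.125
```

Emit:
apply_moves([
  [1,0,0,-3,0],
  [1,0,0,-3,0],
  [1,0,0,0,0],
  [1,0,0,0,0],
])

```text
t: 4.55
eef_pos: [527.1, 197.2, 155.6]
tcp_rot: [-2.283, 1.57, 2.465]
ft_force: [-1.9, 2.0, -0.3]
opening: 0.122
```

Emit:
apply_moves([
  [1,0,0,-3,0],
  [1,0,0,-2,0],
  [1,0,0,0,0],
  [1,0,0,0,0],
])

```text
t: 4.95
eef_pos: [526.9, 201.4, 155.5]
tcp_rot: [-0.489, 1.569, -2.023]
ft_force: [-2.9, -5.6, 1.8]
opening: 0.126
```

Emit:
apply_moves([
  [1,0,0,-2,0],
  [1,0,0,-1,0],
  [1,0,0,0,0],
  [1,0,0,0,0],
])

```text
t: 5.35
eef_pos: [526.8, 201.5, 155.5]
tcp_rot: [-0.291, 1.565, -1.826]
ft_force: [-2.3, -26.3, 4.1]
opening: 0.124
```

Stop reached at y = 201.5 (26 N). Next: release, rise and go to the right handle.

Emit:
apply_moves([
  [0.2,0,0,3,0],
  [0.2,0,0,0,0],
  [0.2,0,0,0,0],
  [0.2,-35,0,0,0],
  [0.2,-35,0,0,0],
  [0,-10,0,45,0],
  [0,0,0,49,0],
  [0,0,0,49,0],
  [0,0,0,49,0],
  [0,0,0,49,0],
])

```text
t: 6.35
eef_pos: [535.7, -40.3, 235.9]
tcp_rot: [1.565, 1.57, 0.031]
ft_force: [1.1, 0.9, -0.4]
opening: 0.909
```

Emit:
apply_moves([
  [0,0,0,49,0],
  [0,0,0,49,0],
  [0,0,0,0,0],
])

```text
t: 6.65
eef_pos: [539.5, -141.4, 235.5]
tcp_rot: [0.765, 1.569, -0.774]
ft_force: [0.1, 1.0, -0.2]
opening: 1.0
```

Run:
```python
from h import *
go([541,-142.4,155],92)
t=cam('top','top2.png')
im=cv2.resize(cv2.imread('pics/top2.png')[125:200,195:320],(800,480),interpolation=cv2.INTER_CUBIC);cv2.imwrite('pics/c3.png',im)
```

```text
pos [ 539.5 -141.4  235.5] zyaw -88.2 q6 1.17 open 1.00 F [ 0.1  1.  -0.2] t 6.7 | shift now-frame [80.5  1.4  1. ] turn -0.2 | shift after-turn [80.5  1.3  1. ]
```

Emit:
apply_moves([
  [0,40,0,1,0],
  [0,40,1,0,0],
  [1,0,0,0,0],
  [1,0,0,0,0],
  [1,0,0,0,0],
  [1,0,0,0,0],
  [1,0,0,0,0],
  [1,0,0,0,0],
  [1,0,0,0,0],
  [1,0,0,0,0],
])

```text
t: 7.7
eef_pos: [540.2, -137.8, 155.7]
tcp_rot: [0.794, 1.571, -0.741]
ft_force: [0.2, -0.8, 0.2]
opening: 0.383
```

Emit:
apply_moves([
  [1,0,0,0,0],
  [1,0,0,-10,0],
  [1,0,0,-20,0],
  [1,0,0,-20,0],
  [1,0,0,-20,0],
  [1,0,0,-20,0],
  [1,0,0,-20,0],
  [1,0,0,-15,0],
  [1,0,0,-10,0],
  [1,0,0,0,0],
])

```text
t: 8.7
eef_pos: [534.4, -1.3, 155.6]
tcp_rot: [-1.816, 1.569, 2.934]
ft_force: [-7.2, 1.2, 4.1]
opening: 0.123
```

Emit:
apply_moves([
  [1,0,0,-4,0],
  [1,0,0,-4,0],
  [1,0,0,0,0],
])

```text
t: 9.0
eef_pos: [534.1, 5.8, 155.6]
tcp_rot: [-1.723, 1.569, 3.026]
ft_force: [-6.6, 0.2, 5.2]
opening: 0.125
```

Emit:
apply_moves([
  [0.2,0,0,0,0],
  [0.2,0,0,0,0],
  [0.2,0,0,0,0],
  [0.2,0,0,0,0],
  [0.2,-40,0,0,0],
  [0.2,-40,0,0,0],
  [0,0,0,40,0],
  [0,0,0,49,8],
  [0,0,0,0,8],
  [0,0,0,0,8],
])

```text
t: 10.0
eef_pos: [538.2, -85.3, 235.6]
tcp_rot: [1.525, 1.571, -0.437]
ft_force: [-0.0, -0.3, 0.4]
opening: 0.912
```

Run:
```python
from h import *
t=cam('top')
for b in blobs(t,(105,120,60),(125,255,255),60): print(b[0].round(1),ray(t,*b[0],80)[:2].round(1))
go([402,-394,230],45)
```

```text
[340.2 210.1] [ 415.7 -313. ]
[360.5 213.5] [ 402.6 -394.2]
pos [538.2 -84.7 235.5] zyaw -112.9 q6 1.69 open 0.95 F [-0.1 -0.  -0.4] t 10.1 | shift now-frame [  5.5  -5.3 337.9] turn 22.1 | shift after-turn [  5.5 122.4 315. ]
```

Emit:
apply_moves([
  [0,0,0,0,7.4],
  [0,0,0,0,7.4],
  [0,0,0,0,7.3],
  [0,1,17.5,45,0],
  [0,1,17.5,45,0],
  [0,1,17.5,45,0],
  [0,1,17.5,45,0],
  [0,0,17.5,45,0],
  [0,0,17.5,45,0],
  [0,0,17.5,45,0],
])

```text
t: 11.05
eef_pos: [406.4, -397.0, 231.8]
tcp_rot: [1.567, 1.57, -0.77]
ft_force: [0.2, -0.6, 0.4]
opening: 0.999
```

Emit:
apply_moves([
  [0,0,0,0,0],
  [0,0,0,0,0],
])

```text
t: 11.25
eef_pos: [406.8, -395.9, 231.3]
tcp_rot: [-1.961, 1.57, 1.983]
ft_force: [-0.1, 1.6, -1.7]
opening: 0.996
```

Run:
```python
from h import *
t=cam('top','top3.png')
go([402.5,-394.2,60],45)
cv2.imwrite('pics/c4.png',cv2.resize(cv2.imread('pics/top3.png')[120:270,190:390],(800,600),interpolation=cv2.INTER_CUBIC))
```

```text
pos [ 407.3 -395.   231.4] zyaw -134.0 q6 1.45 open 1.00 F [0.7 0.9 0.1] t 11.3 | shift now-frame [171.4  -3.9   2.8] turn 1.0 | shift after-turn [171.4  -3.9   2.9]
```

View pics/c4.png

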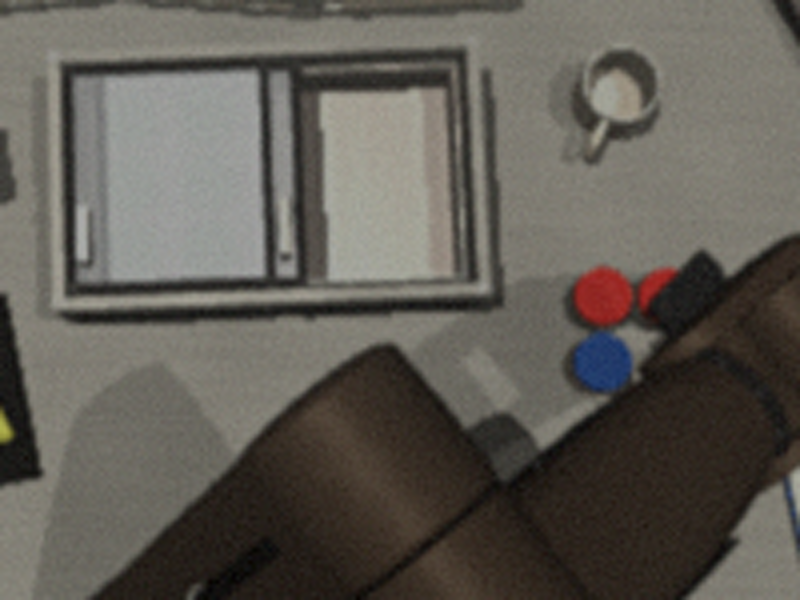

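The crop shows the left door shut, the right door fully open and the empty pan exposed. Blue tub A is clear at (602,362), next to red. Next: grasp tub B, and compute the case centre from the rim corners.

Emit:
apply_moves([
  [0,40,-3.9,2.8,1],
  [0,40,0,0,0],
  [0,40,0,0,0],
  [0,30,0,0,0],
  [0,21,0,0,0],
  [1,0,0,0,0],
  [1,0,0,0,0],
  [1,0,0,0,0],
  [1,0,0,0,0],
  [1,0,0,0,0],
])

```text
t: 12.3
eef_pos: [402.8, -395.0, 61.6]
tcp_rot: [1.363, 1.569, -0.994]
ft_force: [-1.6, -1.3, -0.1]
opening: 0.634
```

Emit:
apply_moves([
  [1,0,0,0,0],
  [1,0,0,0,0],
  [1,-20,0,0,0],
  [1,-40,0,0,0],
  [1,-40,0,0,0],
  [1,-40,0,0,0],
  [1,-30,0,0,0],
  [1,0,0,0,0],
])

```text
t: 13.1
eef_pos: [403.3, -395.6, 234.6]
tcp_rot: [1.472, 1.564, -0.885]
ft_force: [0.0, -0.2, -3.3]
opening: 0.606
```

Run:
```python
from h import *
t=cam('top')
q=lambda u,v,z=134: ray(t,190+u/4,120+v/4,z)
for S in ([(62,68),(472,52),(478,283),(66,295)],[(50,55),(488,40),(500,292),(55,312)]):
    P=[q(*p)[:2] for p in S];print(np.mean(P,0).round(1),np.degrees(np.arctan2((P[0]-P[1]+P[3]-P[2])[1],(P[0]-P[1]+P[3]-P[2])[0])).round(2)-90,[p.round(0).tolist() for p in P])
a=np.radians(2.3);A=np.array([[np.cos(a),-np.sin(a)],[np.sin(a),np.cos(a)]])
F=np.array([528,201.5]);C=F-A@[-60,180];print('C from fin',C,'pan',C+A@[0,-100])
go([600+48,-77-15,230],2.3)
```

```text
[594.4  21.2] 2.3400000000000034 [[700.0, 229.0], [719.0, -180.0], [487.0, -185.0], [472.0, 220.0]]
[594.4  17.5] 2.6500000000000057 [[713.0, 241.0], [731.0, -196.0], [478.0, -206.0], [455.0, 230.0]]
C from fin [595.17538636  24.05291643] pan [599.18856562 -75.86652308]
pos [ 402.7 -394.9  232.1] zyaw -135.1 q6 1.46 open 0.60 F [-1.1 -0.4 -3.2] t 13.2 | shift now-frame [   1.8  -41.1 -387.6] turn 42.6 | shift after-turn [   1.8 -292.8 -257.3]
```

Emit:
apply_moves([
  [1,0,0,0,8.5],
  [1,0,0,0,8.5],
  [1,0,0,0,8.5],
  [1,0,0,0,8.5],
  [1,0,0,0,8.5],
  [1,0,-20,-17,0],
  [1,0,-32,-28,0],
  [1,0,-35,-31,0],
  [1,0,-35,-31,0],
  [1,0,-35,-31,0],
])

```text
t: 14.15
eef_pos: [533.9, -230.1, 228.6]
tcp_rot: [-0.555, 1.568, 2.629]
ft_force: [0.9, -0.7, -2.3]
opening: 0.6
```

Emit:
apply_moves([
  [1,0,-35,-31,0],
  [1,0,-35,-31,0],
  [1,0,-30,-28,0],
  [1,0,-25,-20,0],
  [1,0,-10,-9,0],
  [1,0,0,0,0],
  [1,0,0,0,0],
])

```text
t: 14.85
eef_pos: [630.1, -125.3, 230.3]
tcp_rot: [-2.053, 1.513, 1.194]
ft_force: [-0.3, -0.3, -1.7]
opening: 0.604
```

Run:
```python
from h import *
t=cam('top','top5.png');s=cam('side','side5.png')
go([647.6,-89,79],2.3)
a=cv2.resize(cv2.imread('pics/side5.png')[140:280,160:300],(400,400),interpolation=cv2.INTER_CUBIC)
b=cv2.resize(cv2.imread('pics/top5.png')[110:210,220:320],(400,400),interpolation=cv2.INTER_CUBIC)
cv2.imwrite('pics/c5.png',np.hstack([a,b]))
```

```text
pos [ 630.1 -125.5  230.7] zyaw -174.0 q6 2.68 open 0.60 F [ 0.4 -0.7 -2.9] t 14.9 | shift now-frame [153.8 -26.6 -17. ] turn 3.7 | shift after-turn [153.8 -27.6 -15.3]
```

View pics/c5.png

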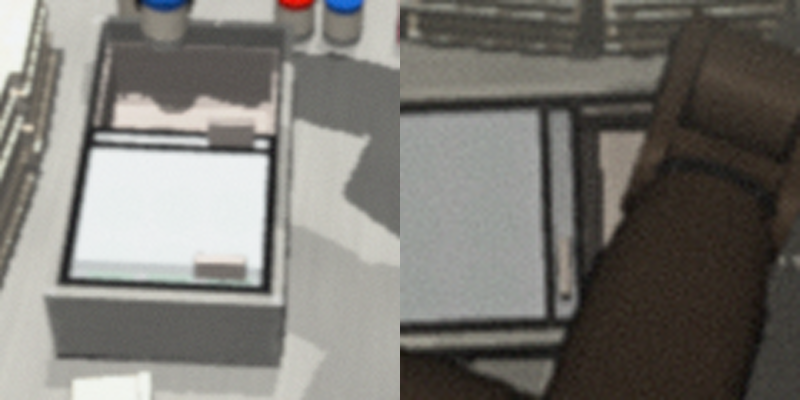

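The tub is held upright, but joint 6 is at its limit. I'll take the equivalent half-turned grasp.

Emit:
apply_moves([
  [1,0,0,0,-8.5],
  [1,0,0,0,-8.5],
  [1,0,0,0,-8.5],
  [1,0,0,0,-8.5],
  [1,0,0,0,-8.5],
  [1,0,0,0,-8.5],
  [1,0,0,0,-8.5],
  [1,0,0,0,-8.5],
  [1,0,0,0,-8.5],
  [1,0,0,0,-8.5],
])

```text
t: 15.95
eef_pos: [630.2, -125.4, 230.9]
tcp_rot: [2.722, 1.512, 1.176]
ft_force: [-0.6, 0.2, -2.9]
opening: 0.606
```

Emit:
apply_moves([
  [1,0,0,0,-8.5],
  [1,0,0,0,-8.5],
  [1,0,0,0,-8.5],
  [1,0,0,0,-8.5],
  [1,0,0,0,-8.5],
  [1,0,0,0,-8.5],
  [1,0,0,0,-8.5],
  [1,0,0,0,-8.5],
  [1,0,0,0,-8.5],
  [1,0,0,0,-8.5],
])

```text
t: 16.95
eef_pos: [630.3, -125.4, 230.9]
tcp_rot: [1.239, 1.512, 1.176]
ft_force: [0.3, -0.2, -2.1]
opening: 0.606
```

Emit:
apply_moves([
  [1,0,0,0,-8.5],
  [1,0,0,0,0],
  [1,0,0,0,0],
])

```text
t: 17.25
eef_pos: [630.5, -125.0, 230.8]
tcp_rot: [1.101, 1.512, 1.177]
ft_force: [0.8, -0.2, -2.3]
opening: 0.6
```

Run:
```python
from h import *
go([647.6,-89,230],2.3)
```

```text
pos [ 630.5 -125.   230.8] zyaw 4.3 q6 -0.43 open 0.60 F [ 0.8 -0.2 -2.3] t 17.2 | shift now-frame [ 3.2 34.5 19.7] turn 2.0 | shift after-turn [ 3.2 35.2 18.5]
```

Run:
```python
from h import *
go([646,-92,231],2.3)
go([646,-92,84],2.3)
```

```text
pos [ 630.5 -125.   230.8] zyaw 4.3 q6 -0.43 open 0.60 F [ 0.8 -0.2 -2.3] t 17.2 | shift now-frame [ 2.  31.7 17.9] turn 2.0 | shift after-turn [ 2.  32.3 16.8]
pos [ 630.5 -125.   230.8] zyaw 4.3 q6 -0.43 open 0.60 F [ 0.8 -0.2 -2.3] t 17.2 | shift now-frame [148.7  24.1  14.1] turn 2.0 | shift after-turn [148.7  24.5  13.2]
```

Emit:
apply_moves([
  [1,0,0,0,2],
  [1,1,12.5,6.6,0],
  [1,1,12,6.6,0],
  [1,0,0,0,0],
  [1,30,0,0,0],
  [1,35,0,0,0],
  [1,35,0,0,0],
  [1,30,0,0,0],
  [1,16,0,0,0],
  [1,0,0,0,0],
])

```text
t: 18.25
eef_pos: [645.2, -90.8, 82.1]
tcp_rot: [1.206, 1.513, 1.252]
ft_force: [0.6, 0.8, -2.1]
opening: 0.608
```

Emit:
apply_moves([
  [1,2,0,0,0],
  [1,1.5,0,0,0],
  [1,0,0,0,0],
])

```text
t: 18.55
eef_pos: [646.5, -91.3, 82.0]
tcp_rot: [1.111, 1.512, 1.157]
ft_force: [0.6, 0.1, -3.5]
opening: 0.606
```

Emit:
apply_moves([
  [1,2,0,0,0],
  [1,0,0,0,0],
  [1,0,0,0,0],
])

```text
t: 18.85
eef_pos: [646.2, -91.2, 79.2]
tcp_rot: [1.132, 1.512, 1.178]
ft_force: [0.1, 1.1, -2.8]
opening: 0.604
```

Emit:
apply_moves([
  [1,1.5,0,0,0],
  [1,0,0,0,0],
  [1,0,0,0,0],
])

```text
t: 19.15
eef_pos: [646.4, -90.9, 78.8]
tcp_rot: [1.123, 1.512, 1.169]
ft_force: [-3.4, 1.1, 8.6]
opening: 0.604
```

Emit:
apply_moves([
  [1,1.5,0,0,0],
  [1,0,0,0,0],
  [1,0,0,0,0],
])

```text
t: 19.45
eef_pos: [647.0, -90.9, 78.3]
tcp_rot: [1.092, 1.511, 1.139]
ft_force: [-3.7, 2.5, 15.6]
opening: 0.606
```

Emit:
apply_moves([
  [1,-1,0,0,0],
  [0.25,0,0,0,0],
  [0.25,0,0,0,0],
  [0.25,0,0,0,0],
  [0.25,0,0,0,0],
  [0.25,-15,0,0,0],
  [0.25,-35,0,0,0],
  [0.25,-40,0,0,0],
  [0.25,-40,0,0,0],
  [0.25,-30,0,0,0],
])

```text
t: 20.45
eef_pos: [642.8, -99.9, 240.7]
tcp_rot: [1.085, 1.512, 1.131]
ft_force: [0.4, 0.3, 0.4]
opening: 0.751
```

Run:
```python
from h import *
go([420,-312,230],-88)
```

```text
pos [642.8 -99.9 240.7] zyaw 2.6 q6 -0.35 open 0.75 F [0.4 0.3 0.4] t 20.4 | shift now-frame [  -6.2 -201.7 -232.4] turn -89.4 | shift after-turn [  -6.2  230.3 -204.1]
```

Emit:
apply_moves([
  [0,-1,-28.8,-33.2,0],
  [0,-1,-28.8,-33.2,0],
  [0,-1,-28.8,-33.2,0],
  [0,-1,-28.8,-33.2,0],
  [0,-1,-28.8,-33.2,0],
  [0,-1,-28.8,-33.2,0],
  [0,0,-28.8,-33.2,0],
  [0,0,0,0,8.24],
  [0,0,0,0,8.24],
  [0,0,0,0,8.24],
])

```text
t: 21.45
eef_pos: [419.5, -312.1, 227.4]
tcp_rot: [1.557, 1.512, 1.164]
ft_force: [-0.6, 0.3, -0.0]
opening: 0.999
```

Emit:
apply_moves([
  [0,0,0,0,8.24],
  [0,0,0,0,8.24],
  [0,0,0,0,8.24],
  [0,0,0,0,8.24],
  [0,0,0,0,8.24],
  [0,0,0,0,8.24],
  [0,0,0,0,8.24],
  [0,0,0,0,8.24],
  [0,0,0,0,0],
  [0,0,0,0,0],
])

```text
t: 22.45
eef_pos: [419.8, -311.7, 226.9]
tcp_rot: [2.702, 1.512, 1.171]
ft_force: [0.4, -0.1, -0.7]
opening: 0.999
```

Run:
```python
from h import *
t=cam('top','top6.png');s=cam('side','side6.png')
for n,c in(('top',t),('side',s)):
    for b in blobs(c,(105,120,60),(125,255,255),30): print(n,b[0].round(1),b[1][2:].tolist(),ray(c,*b[0],80)[:2].round(1),ray(c,*b[0],96)[:2].round(1))
go([415.7,-313,60],-88)
a=cv2.resize(cv2.imread('pics/side6.png')[110:210,180:330],(600,400),interpolation=cv2.INTER_CUBIC)
cv2.imwrite('pics/c6.png',a)
```

```text
top [284.5 152.2] [14, 13, 145] [651.6 -88.6] [648.2 -87.9]
side [280.1 138.5] [14, 12, 126] [ 414.3 -307.3] [ 414.4 -290.6]
side [212.7 173.5] [16, 14, 173] [650.3 -98.2] [647.4 -84.1]
pos [ 419.9 -311.7  226.7] zyaw -87.8 q6 0.71 open 1.00 F [0.5 1.  0. ] t 22.6 | shift now-frame [166.2  -8.3  10. ] turn 0.2 | shift after-turn [166.2  -8.3  10. ]
```

View pics/c6.png

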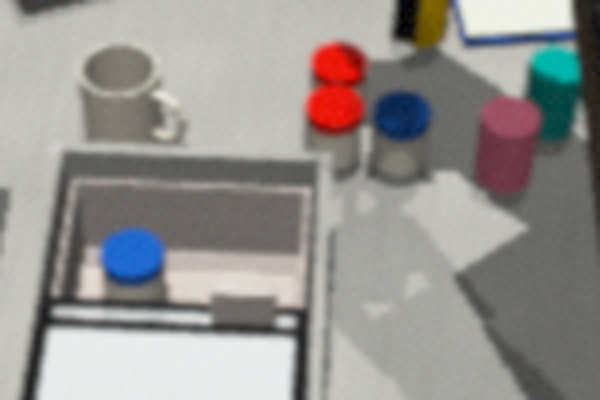

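Tub B stands in the pan at about (648,−86), and its lid height agrees in both views. Tub A hasn't moved, so I'll grasp it.

Emit:
apply_moves([
  [0,30,-8,10,0],
  [0,40,0,0,0],
  [0,40,0,0,0],
  [0,35,0,0,0],
  [0,21,0,0,0],
  [1,0,0,0,0],
  [1,0,0,0,0],
  [1,0,0,0,0],
  [1,0,0,0,0],
  [1,0,0,0,0],
])

```text
t: 23.55
eef_pos: [416.2, -313.3, 60.8]
tcp_rot: [2.687, 1.513, 1.151]
ft_force: [0.8, -1.2, 0.6]
opening: 0.637
```

Emit:
apply_moves([
  [1,0,0,0,0],
  [1,0,0,0,0],
  [1,-20,0,0,0],
  [1,-40,0,0,0],
  [1,-40,0,0,0],
  [1,-40,0,0,0],
  [1,-30,0,0,0],
  [1,0,0,0,0],
])

```text
t: 24.35
eef_pos: [412.9, -323.1, 233.5]
tcp_rot: [2.605, 1.515, 1.069]
ft_force: [0.2, -1.2, -2.8]
opening: 0.613
```

Run:
```python
from h import *
go([548,-96,230],2.3)
```

```text
pos [ 412.9 -323.1  233.5] zyaw -88.0 q6 0.69 open 0.61 F [ 0.2 -1.2 -2.8] t 24.4 | shift now-frame [  18.4  142.6 -221.7] turn 89.7 | shift after-turn [  18.4 -221.  -143.6]
```

Emit:
apply_moves([
  [1,3,15,-24,0],
  [1,3,25,-38,0],
  [1,3,29,-45,0],
  [1,3,29,-45,0],
  [1,3,25,-40,0],
  [1,3,19.6,-29.7,0],
  [1,0,0,0,-8.2],
  [1,0,0,0,-8.2],
  [1,0,0,0,-8.2],
  [1,0,0,0,-8.2],
])

```text
t: 25.35
eef_pos: [543.0, -100.9, 225.7]
tcp_rot: [2.17, 1.512, 1.213]
ft_force: [0.5, 0.9, -0.5]
opening: 0.612
```

Emit:
apply_moves([
  [1,0,0,0,-8.2],
  [1,0,0,0,-8.2],
  [1,0,0,0,-8.2],
  [1,0,0,0,-8.2],
  [1,0,0,0,-8.2],
  [1,0,0,0,-8.2],
  [1,0,0,0,-8.2],
  [1,0,0,0,0],
  [1,0,0,0,0],
])

```text
t: 26.25
eef_pos: [543.2, -101.1, 226.2]
tcp_rot: [1.165, 1.512, 1.199]
ft_force: [-0.3, 1.0, -1.5]
opening: 0.614
```

Run:
```python
from h import *
go([548.5,-95,86],2.3)
```

```text
pos [ 543.2 -101.1  226.2] zyaw 1.9 q6 -0.40 open 0.61 F [-0.3  1.  -1.5] t 26.2 | shift now-frame [140.4  -1.6   2.3] turn -0.4 | shift after-turn [140.4  -1.6   2.3]
```

Emit:
apply_moves([
  [1,20,-1.6,2.3,0],
  [1,35,0,0,0],
  [1,35,0,0,0],
  [1,30,0,0,0],
  [1,20,0,0,0],
  [1,0,0,0,0],
  [1,0,0,0,0],
])

```text
t: 26.95
eef_pos: [549.1, -95.2, 87.3]
tcp_rot: [1.15, 1.512, 1.186]
ft_force: [-0.5, 0.0, -1.3]
opening: 0.615
```

Emit:
apply_moves([
  [1,2,0,0,0],
  [1,1,0,0,0],
  [1,0,0,0,0],
  [1,0,0,0,0],
])

```text
t: 27.35
eef_pos: [549.2, -95.1, 84.6]
tcp_rot: [1.129, 1.512, 1.167]
ft_force: [-0.5, -0.6, -2.3]
opening: 0.612
```

Emit:
apply_moves([
  [1,2,0,0,0],
  [1,1,0,0,0],
  [1,0,0,0,0],
  [1,0,0,0,0],
])

```text
t: 27.75
eef_pos: [549.1, -94.8, 81.0]
tcp_rot: [1.145, 1.512, 1.183]
ft_force: [0.9, -0.5, -1.0]
opening: 0.611
```

Emit:
apply_moves([
  [1,2,0,0,0],
  [1,0,0,0,0],
  [1,0,0,0,0],
])

```text
t: 28.05
eef_pos: [549.1, -94.7, 79.0]
tcp_rot: [1.146, 1.512, 1.184]
ft_force: [-0.5, 0.3, -1.1]
opening: 0.615
```

Emit:
apply_moves([
  [1,1.5,0,0,0],
  [1,0,0,0,0],
  [1,0,0,0,0],
])

```text
t: 28.35
eef_pos: [549.8, -94.7, 78.1]
tcp_rot: [1.115, 1.512, 1.153]
ft_force: [1.3, 0.9, 4.7]
opening: 0.613
```

Emit:
apply_moves([
  [1,1,0,0,0],
  [1,0,0,0,0],
  [1,0,0,0,0],
])

```text
t: 28.65
eef_pos: [550.3, -94.8, 77.6]
tcp_rot: [1.09, 1.512, 1.128]
ft_force: [2.6, 1.5, 9.7]
opening: 0.608
```

Emit:
apply_moves([
  [0.25,0,0,0,0],
  [0.25,0,0,0,0],
  [0.25,0,0,0,0],
  [0.25,0,0,0,0],
  [0.25,-15,0,0,0],
  [0.25,-35,0,0,0],
  [0.25,-40,0,0,0],
  [0.25,-40,0,0,0],
  [0.25,-30,0,0,0],
  [0,0,0,0,8.2],
])

```text
t: 29.65
eef_pos: [546.7, -103.8, 240.4]
tcp_rot: [1.179, 1.511, 1.073]
ft_force: [0.4, -0.2, -0.8]
opening: 0.79
```

Emit:
apply_moves([
  [0,0,0,0,8.2],
  [0,0,0,0,8.2],
  [0,0,0,0,8.2],
  [0,0,0,0,8.2],
  [0,0,0,0,8.2],
  [0,0,0,0,8.2],
  [0,0,0,0,8.2],
  [0,0,0,0,8.2],
  [0,0,0,0,8.2],
  [0,0,0,0,8.2],
])

```text
t: 30.65
eef_pos: [545.4, -103.3, 236.1]
tcp_rot: [2.733, 1.512, 1.191]
ft_force: [0.1, 0.6, 0.0]
opening: 1.002
```

Run:
```python
from h import *
t=cam('top','top7.png');s=cam('side','side7.png')
for n,c in(('top',t),('side',s)):
    for b in blobs(c,(105,120,60),(125,255,255),30): print(n,b[0].round(1),b[1][2:].tolist(),ray(c,*b[0],96)[:2].round(1))
go([534,3,235],-88)
go([534,3,155],-88)
```

```text
side [212.7 173.5] [15, 14, 170] [647.3 -84.4]
side [238.8 173.8] [15, 12, 151] [553.6 -92.3]
pos [ 545.5 -103.3  236.2] zyaw -88.1 q6 1.17 open 1.00 F [-0.1  0.5  1.1] t 30.8 | shift now-frame [   6.7   -8.1 -106.4] turn -0.1 | shift after-turn [   6.7   -7.9 -106.4]
pos [ 545.5 -103.3  236.2] zyaw -88.1 q6 1.17 open 1.00 F [-0.1  0.5  1.1] t 30.8 | shift now-frame [  86.6  -10.  -102.1] turn -0.1 | shift after-turn [  86.6   -9.8 -102.1]
```

Emit:
apply_moves([
  [0,0,-4,-34,0],
  [0,0,-3,-34,0],
  [0,0,-3,-34,0],
  [0,40,0,0,0],
  [0,46,0,0,0],
  [1,0,0,0,0],
  [1,0,0,0,0],
  [1,0,0,0,0],
  [1,0,0,0,0],
  [1,0,0,0,0],
])

```text
t: 31.75
eef_pos: [534.4, 2.6, 157.0]
tcp_rot: [2.681, 1.512, 1.145]
ft_force: [-0.7, -0.0, -0.4]
opening: 0.633
```

Emit:
apply_moves([
  [1,0,0,0,0],
  [1,0,0,0,0],
  [1,0,0,0,0],
  [1,0,0,0,0],
])

```text
t: 32.15
eef_pos: [533.9, 2.8, 155.7]
tcp_rot: [2.717, 1.512, 1.181]
ft_force: [-0.3, 0.0, -0.3]
opening: 0.302
```

Emit:
apply_moves([
  [1,0,0,0,0],
  [1,0,0,0,0],
  [1,0,0,0,0],
  [1,-0.5,0,10,0],
  [1,-1,0,20,0],
  [1,-1,0,20,0],
  [1,-1,0,20,0],
  [1,-1,0,20,0],
  [1,-1,0,20,0],
  [1,-1,0,20,0],
])

```text
t: 33.15
eef_pos: [539.7, -128.8, 155.7]
tcp_rot: [2.656, 1.512, 1.12]
ft_force: [8.5, 3.4, -0.8]
opening: 0.13
```

Emit:
apply_moves([
  [1,-0.8,0,15,0],
  [1,-0.5,0,8,0],
  [1,0,0,3,0],
  [1,0,0,0,0],
  [1,0,0,0,0],
])

```text
t: 33.65
eef_pos: [540.9, -154.7, 155.7]
tcp_rot: [2.634, 1.512, 1.098]
ft_force: [7.4, -0.6, -0.3]
opening: 0.133
```

Emit:
apply_moves([
  [1,0,0,2,0],
  [1,0,0,2,0],
  [1,0,0,0,0],
  [1,0,0,0,0],
])

```text
t: 34.05
eef_pos: [541.0, -158.4, 155.7]
tcp_rot: [2.635, 1.512, 1.099]
ft_force: [6.5, 1.6, 2.6]
opening: 0.131
```

Emit:
apply_moves([
  [1,0,0,2,0],
  [1,0,0,0,0],
  [1,0,0,0,0],
])

```text
t: 34.35
eef_pos: [541.0, -158.5, 155.7]
tcp_rot: [2.666, 1.51, 1.13]
ft_force: [8.8, 12.7, 5.8]
opening: 0.135
```

The right door is against its stop. Now release, rise and measure the stylus and timer.

Emit:
apply_moves([
  [0.2,0,0,-1.5,0],
  [0.2,0,0,0,0],
  [0.2,0,0,0,0],
  [0.2,0,0,0,0],
  [0.2,-40,0,0,0],
  [0.2,-40,0,0,0],
  [0.2,-30,0,0,0],
  [0.2,0,0,0,0],
])

```text
t: 35.15
eef_pos: [538.0, -164.6, 268.6]
tcp_rot: [2.605, 1.512, 1.069]
ft_force: [0.1, 0.1, -0.8]
opening: 0.747
```

Run:
```python
from h import *
t=cam('top','top8.png');s=cam('side','side8.png')
for n,c in(('top',t),('side',s)):
    for b in blobs(c,(24,120,70),(36,255,255),30,(130,160,330,330)):
        r=cv2.minAreaRect(b[2].astype(np.float32));bx=cv2.boxPoints(r)
        e=sorted([((bx[i]+bx[(i+1)%4])/2,np.linalg.norm(bx[i]-bx[(i+1)%4])) for i in range(4)],key=lambda q:q[1])[:2]
        print(n,b[0].round(1),b[1].tolist(),[ray(c,*q[0],11).round(1) for q in e],'cen',ray(c,*b[0],13).round(1))
for n,c in(('top',t),('side',s)):
    for b in blobs(c,(5,110,90),(18,255,255),4,(140,130,300,320)): print('or',n,b[0].round(1),b[1].tolist(),ray(c,*b[0],120).round(1))
a=cv2.resize(cv2.imread('pics/top8.png')[140:250,140:215],(400,587),interpolation=cv2.INTER_CUBIC)
b=cv2.resize(cv2.imread('pics/side8.png')[265:335,170:320],(400,187),interpolation=cv2.INTER_CUBIC)
c=cv2.resize(cv2.imread('pics/side8.png')[140:270,170:270],(308,400),interpolation=cv2.INTER_CUBIC)
o=np.zeros((587,800,3),np.uint8);o[:,:400]=a;o[:187,400:]=b;o[187:,400:708]=c;cv2.imwrite('pics/c8.png',o)
```

```text
top [185.8 218.8] [179, 208, 14, 23, 107] [array([423.3, 346.9,  11. ]), array([334.4, 296.1,  11. ])] cen [379.4 321.5  13. ]
side [280.2 292.5] [265, 285, 32, 17, 196] [array([330. , 291.5,  11. ]), array([422.3, 343.7,  11. ])] cen [378.1 319.6  13. ]
or top [165. 157.] [164, 149, 3, 17, 25] [620.8 391.7 120. ]
or side [198.4 290.2] [186, 289, 26, 3, 49] [618.4 389.9 120. ]
```

View pics/c8.png

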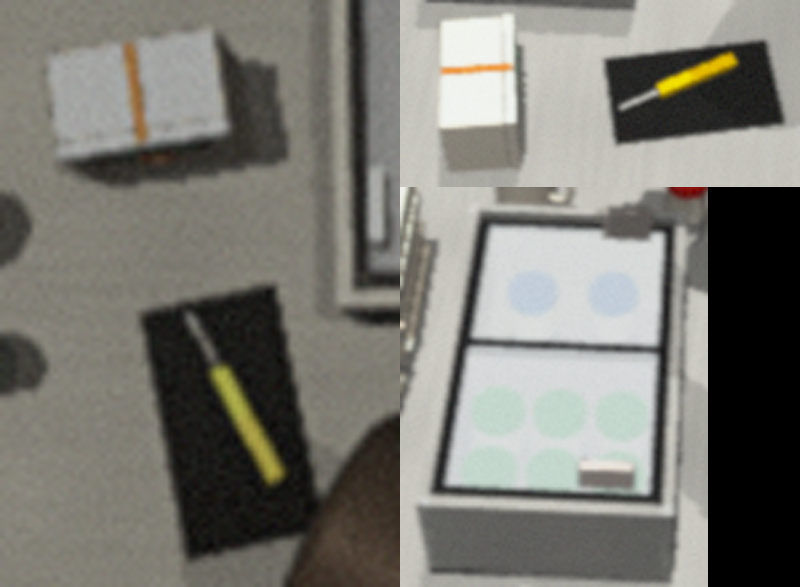

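Both doors look shut, with two blue discs under the right one. The stylus lies on the mat (pixel (186,219)) with its tip pointing to the upper left, and nothing else on the counter is yellow and rod-shaped. Now the timer axis, from its stripe ends and top edges.

Run:
```python
from h import *
t=cam('top');s=cam('side')
q=lambda u,v,z=120: ray(t,140+u/5.333,140+v/5.333,z)[:2].round(1)
w=lambda u,v,z=120: ray(s,170+(u-400)*.375,265+v*.375,z)[:2].round(1)
print('stripe top',q(130,42),q(141,141),'side',w(441,70),w(512,67))
print('top corners: back',q(47,55),q(212,27),'front lines',q(57,145),q(222,122),'|',q(60,158),q(230,132))
print('side view corners',w(442,20),w(515,13),w(441,127),w(517,122),'inner line',w(503,15),w(501,122))
print('hole frame',q(155,159,70), q(155,157,78))
for b in blobs(t,(0,90,60),(18,255,255),2,(160,150,180,175)): print(b[0],b[1],ray(t,*b[0],75)[:2])
print('mask stripe side px', [ (b[0],b[1]) for b in blobs(s,(5,90,90),(20,255,255),4,(180,280,220,300))])
s_=status.state();print(s_['joints'].round(2))
go([381,322,120],119.6); go([381,322,120],-60.4)
```

```text
stripe top [658.  395.5] [582.5 384.7] side [655.3 396.9] [579.3 386.1]
top corners: back [647.7 457.8] [669.9 333.9] front lines [579.  447.7] [597.3 324.2] | [569.2 445.1] [589.7 318. ]
side view corners [665.4 336.3] [585.7 319.8] [643.3 461.8] [564.7 448.7] inner line [598.7 323.6] [581.5 450.3]
hole frame [577.3 385.4] [577.5 383.6]
[165.      157.03125] [163 150   4  16  32] [629.60181862 402.74504083]
[169.33333333 169.33333333] [169 169   2   2   3] [578.45639233 383.19154774]
mask stripe side px [(array([198.22222222, 290.34722222]), array([185, 289,  27,   4,  72], dtype=int32))]
[-0.44  0.36  1.67  0.07  1.11  1.07]
pos [ 536.5 -163.6  263.5] zyaw -88.0 q6 1.07 open 0.79 F [ 0.2 -1.   0.3] t 35.4 | shift now-frame [ 166.8 -142.1 -482.2] turn -27.6 | shift after-turn [ 166.8   97.4 -493.2]
pos [ 536.5 -163.6  263.5] zyaw -88.0 q6 1.07 open 0.79 F [ 0.2 -1.   0.3] t 35.4 | shift now-frame [ 166.8 -142.1 -482.2] turn -27.6 | shift after-turn [ 166.8   97.4 -493.2]
```

Emit:
apply_moves([
  [0.5,0,0,0,-6.9],
  [0.5,0,0,0,-6.9],
  [0.5,0,0,0,-6.9],
  [0.5,0,0,0,-6.9],
  [0.5,2,8.85,-44.8,0],
  [0.5,2,8.85,-44.8,0],
  [0.5,2,8.85,-44.8,0],
  [0.5,2,8.85,-44.8,0],
  [0.5,2,8.85,-44.8,0],
  [0.5,2,8.85,-44.8,0],
])

```text
t: 36.35
eef_pos: [449.3, 98.0, 263.8]
tcp_rot: [2.268, 1.513, 1.213]
ft_force: [0.7, 0.2, -0.2]
opening: 0.502
```

Emit:
apply_moves([
  [0.5,2,8.85,-44.8,0],
  [0.5,2,8.85,-44.8,0],
  [0.5,2,8.85,-44.8,0],
  [0.5,2,8.85,-44.8,0],
  [0.5,2,8.85,-44.8,0],
  [0.5,30,0,0,0],
  [0.5,30,0,0,0],
  [0.5,30,0,0,0],
  [0.5,0,0,0,0],
  [0.5,0,0,0,0],
])

```text
t: 37.35
eef_pos: [380.4, 318.2, 174.9]
tcp_rot: [2.257, 1.514, 1.202]
ft_force: [-0.6, 0.1, -0.2]
opening: 0.501
```

Run:
```python
from h import *
s=cam('side')
for b in blobs(s,(22,120,70),(36,255,255),30,(230,250,330,330)): print(b[0],b[1].tolist(),ray(s,*b[0],13).round(1))
go([381,321.5,14],-60.4)
```

```text
[280.11792453 292.75943396] [265, 285, 32, 17, 212] [378.3 320.5  13. ]
pos [380.8 318.4 175.8] zyaw -60.4 q6 1.56 open 0.50 F [-0.9  0.2  0.8] t 37.4 | shift now-frame [161.7  -5.8   3.2] turn 0.0 | shift after-turn [161.7  -5.8   3.2]
```

Emit:
apply_moves([
  [0.5,30,-5.8,3.2,0],
  [0.5,35,0,0,0],
  [0.5,35,0,0,0],
  [0.5,30,0,0,0],
  [0.5,15,0,0,0],
  [0.5,8,0,0,0],
  [0.5,4,0,0,0],
  [0.5,0,0,0,0],
])

```text
t: 38.2
eef_pos: [381.0, 321.4, 18.8]
tcp_rot: [2.225, 1.511, 1.17]
ft_force: [-0.6, -0.9, 1.1]
opening: 0.5
```

Run:
```python
from h import *
go([381,321.5,17.5],-60.4)
```

```text
pos [381.  321.4  18.8] zyaw -60.4 q6 1.52 open 0.50 F [-0.6 -0.9  1.1] t 38.2 | shift now-frame [ 1.3 -0.  -0. ] turn 0.0 | shift after-turn [ 1.3 -0.  -0. ]
```

Emit:
apply_moves([
  [0.5,1.5,0,0,0],
  [1,0,0,0,0],
  [1,0,0,0,0],
  [1,0,0,0,0],
  [1,0,0,0,0],
  [1,0,0,0,0],
  [1,0,0,0,0],
  [1,0,0,0,0],
  [1,0,0,0,0],
  [1,0,0,0,0],
])

```text
t: 39.2
eef_pos: [380.7, 321.3, 16.7]
tcp_rot: [2.234, 1.512, 1.179]
ft_force: [0.4, -0.2, 4.7]
opening: 0.146
```

Emit:
apply_moves([
  [1,0,0,0,0],
  [1,-10,0,0,0],
  [1,-25,0,0,0],
  [1,-25,0,0,0],
  [1,0,0,0,0],
  [1,0,0,0,0],
])

```text
t: 39.8
eef_pos: [379.3, 318.1, 76.9]
tcp_rot: [2.225, 1.511, 1.17]
ft_force: [0.5, 0.2, -1.2]
opening: 0.147
```

Run:
```python
from h import *
s=cam('side','side9.png')
for b in blobs(s,(22,120,70),(36,255,255),30,(230,240,330,330)): print(b[0],b[1].tolist())
R=euler(status.state()['tcp_rot']);print(R.round(3))
go([381,321.5,77],-80.5)
cv2.imwrite('pics/c9.png',cv2.resize(cv2.imread('pics/side9.png')[250:330,180:320],(700,400),interpolation=cv2.INTER_CUBIC))
```

```text
[272.9    286.1875] [266, 281, 14, 11, 80]
[[ 0.022  0.869  0.494]
 [ 0.054  0.493 -0.869]
 [-0.998  0.046 -0.036]]
pos [379.1 317.9  76.2] zyaw -60.4 q6 1.54 open 0.15 F [-0.7 -0.5 -0.8] t 39.9 | shift now-frame [-0.5  3.5 -2.2] turn 20.1 | shift after-turn [-0.5  2.5 -3.2]
```

View pics/c9.png

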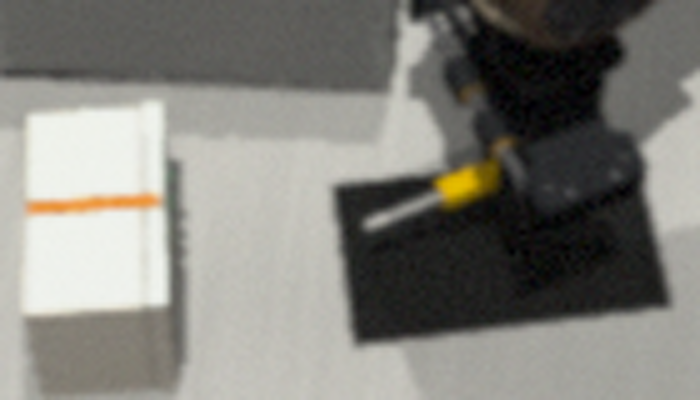

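Run:
```python
from h import *
s=cam('side');st=status.state();R=euler(st['tcp_rot'])
tip=ray(s,253.6,295.2,70.7);r=R.T@(tip-st['eef_pos']);print(tip.round(1),r.round(1))
ps=20.1;a=np.radians(ps);Rn=R@np.array([[1,0,0],[0,np.cos(a),-np.sin(a)],[0,np.sin(a),np.cos(a)]])
u=np.array([np.cos(np.radians(9.5)),np.sin(np.radians(9.5)),0])
r2=np.array([6.5,97,0]); 
tipn=np.array([577,384,70])-25*u
for rr in (r,r2):
    print('tip off',(Rn@rr).round(1)); go(tipn-Rn@rr,-80.5)
```

```text
[459.1 365.8  70.7] [ 9.5 93.  -1.9]
tip off [91.6 17.6 -6.6]
pos [379.  317.9  75.9] zyaw -60.4 q6 1.54 open 0.14 F [ 0.3 -0.3 -0.6] t 39.9 | shift now-frame [ 3.5 92.9  1.8] turn 20.1 | shift after-turn [  3.5  87.9 -30.3]
tip off [95.8 16.3 -3.6]
pos [379.  317.9  75.9] zyaw -60.4 q6 1.54 open 0.14 F [ 0.3 -0.3 -0.6] t 39.9 | shift now-frame [ 6.4 89.8 -1.3] turn 20.1 | shift after-turn [  6.4  83.9 -32.1]
```

Emit:
apply_moves([
  [1,0,0,0,6.7],
  [1,0,0,0,6.7],
  [1,0,0,0,6.7],
  [1,1,20,-8,0],
  [1,1,24,-8,0],
  [1,1,24,-8,0],
  [1,1,16,-7,0],
  [1,0,0,0,0],
  [1,0,0,0,0],
  [1,0,0,0,0],
])

```text
t: 40.9
eef_pos: [455.9, 362.0, 76.0]
tcp_rot: [2.606, 1.514, 1.201]
ft_force: [0.2, 0.2, 0.0]
opening: 0.145
```

Run:
```python
from h import *
go([457,363,76.5],-80.5)
s=cam('side','side10.png');t=cam('top','top10.png')
for b in blobs(s,(22,120,70),(36,255,255),20,(180,240,330,330)): print(b[0],b[1].tolist())
st=status.state();R=euler(st['tcp_rot']);print('pred tip',(st['eef_pos']+R@[7,96,0]).round(1))
a=cv2.resize(cv2.imread('pics/side10.png')[260:320,170:250],(640,480),interpolation=cv2.INTER_CUBIC)
cv2.imwrite('pics/c10.png',a)
b=cv2.resize(cv2.imread('pics/top10.png')[145:205,140:220],(640,480),interpolation=cv2.INTER_CUBIC)
cv2.imwrite('pics/c11.png',np.hstack([cv2.resize(a,(400,300)),cv2.resize(b,(400,300))]))
```

```text
pos [455.9 362.   76. ] zyaw -80.5 q6 1.90 open 0.15 F [0.2 0.2 0. ] t 40.9 | shift now-frame [-0.4  1.2 -0.8] turn 0.0 | shift after-turn [-0.4  1.2 -0.8]
[271.38709677 292.67741935] [268, 290, 7, 7, 31]
[243.12820513 295.05128205] [240, 292, 7, 7, 39]
pred tip [551.1 378.4  72.4]
```

View pics/c11.png

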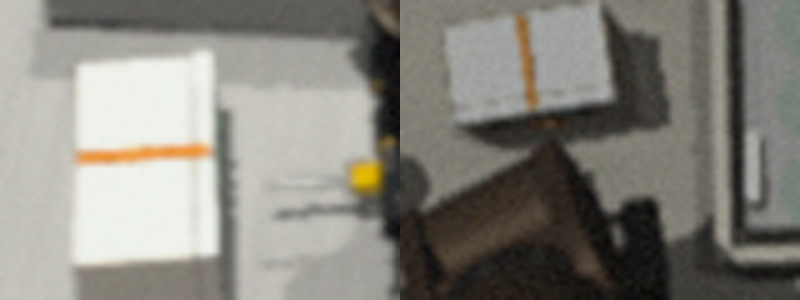

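Run:
```python
from h import *
s=cam('side');t=cam('top')
p=lambda u,v,z: ray(s,170+u/5,260+v/5,z)[:2].round(1)
print('tip',p(268,186,71),'joint',p(350,184,71))
print('stripe',p(78,157,120),p(211,151,120),'corners',p(77,63,120),p(213,50,120),p(73,265,120),p(217,258,120))
q=lambda u,v,z: ray(t,140+(u-400)/5,145+v/5,z)[:2].round(1)
print('top: stripe',q(520,15,120),q(534,106,120),'frame',q(547,124,78),'corners',q(446,36,120),q(600,5,120),q(454,112,120),q(612,90,120))
```

```text
tip [547.8 381. ] joint [499.2 375. ]
stripe [654.6 397.3] [578.7 386.3] corners [666.4 336.8] [587.2 320.3] [645.3 463.1] [565.7 451.4]
top: stripe [657.5 397. ] [583.5 383.3] frame [576.  382.2] corners [640. 456.] [666.  332.8] [578.2 447.2] [596.8 321.1]
```

Emit:
apply_moves([
  [1,-0.5,5,-0.4,0],
  [1,0.1,6,-0.4,0],
  [1,0.1,6,0,0],
  [1,0.1,5,0,0],
  [1,0,0,0,0],
  [1,0,0,0,0],
])

```text
t: 41.7
eef_pos: [478.6, 366.8, 77.4]
tcp_rot: [2.59, 1.513, 1.185]
ft_force: [-0.1, -0.8, -0.4]
opening: 0.146
```

Emit:
apply_moves([
  [1,0.1,3,0,0],
  [1,0.1,3,0,0],
  [1,0.1,2,0,0],
  [1,0,0,0,0],
  [1,0,0,0,0],
])

```text
t: 42.2
eef_pos: [486.5, 368.3, 77.5]
tcp_rot: [2.587, 1.512, 1.182]
ft_force: [-0.0, 0.5, -0.1]
opening: 0.142
```

Emit:
apply_moves([
  [1,0.1,2,0,0],
  [1,0,1,0,0],
  [1,0,0,0,0],
  [1,0,0,0,0],
])

```text
t: 42.6
eef_pos: [489.4, 368.8, 77.5]
tcp_rot: [2.587, 1.512, 1.182]
ft_force: [-1.1, -1.2, -0.2]
opening: 0.145
```

Emit:
apply_moves([
  [1,0.1,2,0,0],
  [1,0,0,0,0],
  [1,0,0,0,0],
])

```text
t: 42.9
eef_pos: [491.3, 369.1, 77.4]
tcp_rot: [2.589, 1.512, 1.184]
ft_force: [-1.1, 0.0, -0.6]
opening: 0.143
```

Emit:
apply_moves([
  [1,0.1,2,0,0],
  [1,0,0,0,0],
  [1,0,0,0,0],
])

```text
t: 43.2
eef_pos: [493.4, 369.4, 77.4]
tcp_rot: [2.589, 1.512, 1.184]
ft_force: [-0.9, 0.7, -1.1]
opening: 0.145
```

Emit:
apply_moves([
  [1,0.1,1.5,0,0],
  [1,0,0,0,0],
  [1,0,0,0,0],
])

```text
t: 43.5
eef_pos: [494.8, 369.7, 77.3]
tcp_rot: [2.588, 1.512, 1.183]
ft_force: [-2.8, -0.1, -0.6]
opening: 0.145
```

Emit:
apply_moves([
  [1,0,1.5,0,0],
  [1,0,0,0,0],
  [1,0,0,0,0],
])

```text
t: 43.8
eef_pos: [495.9, 369.8, 77.3]
tcp_rot: [2.6, 1.513, 1.195]
ft_force: [-4.8, -1.2, -0.1]
opening: 0.143
```

Emit:
apply_moves([
  [1,0,1,0,0],
  [1,0,0,0,0],
  [1,0,0,0,0],
])

```text
t: 44.1
eef_pos: [496.0, 369.8, 77.1]
tcp_rot: [2.625, 1.514, 1.22]
ft_force: [-9.7, -1.4, 1.0]
opening: 0.147
```

Emit:
apply_moves([
  [1,0,0,0,0],
  [1,0,0,0,0],
  [1,0,0,0,0],
])

```text
t: 44.4
eef_pos: [496.0, 369.8, 77.1]
tcp_rot: [2.625, 1.514, 1.22]
ft_force: [-8.5, -2.0, 1.1]
opening: 0.144
```

Run:
```python
from h import *
s=cam('side','side12.png')
a=cv2.resize(cv2.imread('pics/side12.png')[260:320,170:250],(640,480),interpolation=cv2.INTER_CUBIC)
cv2.imwrite('pics/c12.png',a)
for c,n in ((s,'s'),):
  for b in blobs(s,(22,120,70),(36,255,255),8,(180,240,330,330)): print(b[0],b[1].tolist())
```

```text
[257.30555556 294.08333333] [254, 291, 7, 7, 36]
[229.10344828 296.31034483] [227, 294, 6, 6, 29]
```

View pics/c12.png

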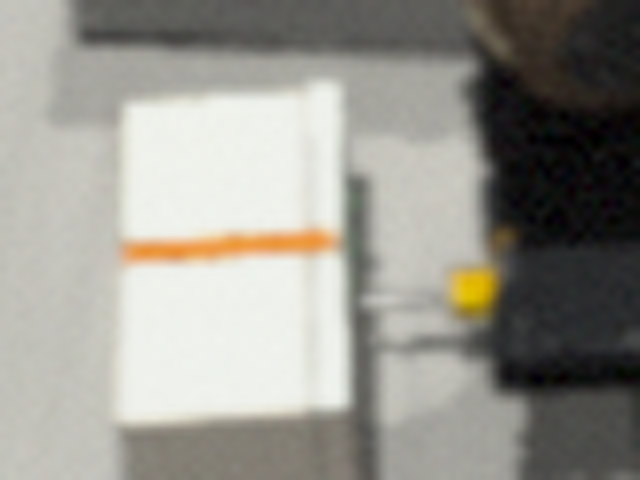

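The tip is inside the hole: only about 30 mm of its 50 mm shows at (362–448, 298). The spring gave about 1–3 N, then a hard stop at 9 N, so it's fully pressed. Next: withdraw and return to the mat.

Emit:
apply_moves([
  [1,-0.1,-4,0,0],
  [1,-0.3,-10,0,0],
  [1,-0.5,-15,0,0],
  [1,-0.7,-20,0,0],
  [1,-0.7,-20,0,0],
  [1,-0.5,-15,0,0],
  [1,0,0,0,-6.7],
  [1,0,0,0,-6.7],
  [1,0,0,0,-6.7],
  [1,0,0,0,0],
])

```text
t: 45.45
eef_pos: [414.5, 356.3, 77.9]
tcp_rot: [2.218, 1.511, 1.165]
ft_force: [0.3, 0.0, -0.3]
opening: 0.144
```

Run:
```python
from h import *
go([381,325,76],-60.4)
go([381,325,18.5],-60.4)
```

```text
pos [414.5 356.3  77.9] zyaw -60.3 q6 1.58 open 0.14 F [ 0.3  0.  -0.3] t 45.5 | shift now-frame [ -0.6 -44.7  10.6] turn 0.1 | shift after-turn [ -0.6 -44.6  10.7]
pos [414.5 356.3  77.9] zyaw -60.3 q6 1.58 open 0.14 F [ 0.3  0.  -0.3] t 45.5 | shift now-frame [ 56.8 -47.4  12.7] turn 0.1 | shift after-turn [ 56.8 -47.4  12.8]
```

Emit:
apply_moves([
  [1,0,-16,4,0],
  [1,0,-18,5,0],
  [1,0,-13,4,0],
  [1,15,0,0,0],
  [1,20,0,0,0],
  [1,12,0,0,0],
  [1,6,0,0,0],
  [1,2,0,0,0],
  [1,0,0,0,0],
  [1,0,0,0,0],
])

```text
t: 46.45
eef_pos: [381.5, 324.9, 20.6]
tcp_rot: [2.227, 1.511, 1.172]
ft_force: [0.9, -0.7, -1.0]
opening: 0.144
```

Emit:
apply_moves([
  [1,1.5,0,0,0],
  [1,0,0,0,0],
  [1,0,0,0,0],
])

```text
t: 46.75
eef_pos: [381.4, 324.8, 18.8]
tcp_rot: [2.232, 1.512, 1.178]
ft_force: [-0.2, -0.7, 0.2]
opening: 0.144
```

Emit:
apply_moves([
  [1,1.3,0,0,0],
  [1,0,0,0,0],
  [1,0,0,0,0],
])

```text
t: 47.05
eef_pos: [381.3, 324.9, 17.3]
tcp_rot: [2.236, 1.512, 1.181]
ft_force: [0.9, -0.3, -0.9]
opening: 0.144
```

Emit:
apply_moves([
  [0.5,0,0,0,0],
  [0.5,0,0,0,0],
  [0.5,0,0,0,0],
  [0.5,0,0,0,0],
  [0.5,0,0,0,0],
  [0.5,-15,0,0,0],
  [0.5,-40,0,0,0],
  [0.5,-45,0,0,0],
  [0.5,-45,0,0,0],
  [0.5,-45,0,0,0],
])

```text
t: 48.05
eef_pos: [376.7, 314.2, 208.9]
tcp_rot: [2.235, 1.512, 1.18]
ft_force: [0.1, 0.6, 0.3]
opening: 0.501
```

Emit:
apply_moves([
  [0.5,0,-45,0,0],
  [0.5,0,-20,0,0],
  [0.5,0,0,40,0],
  [0.5,0,0,45,0],
  [0.5,0,0,45,0],
  [0.5,0,0,45,0],
  [0.5,0,0,0,0],
  [0.5,0,0,0,0],
])

```text
t: 48.85
eef_pos: [407.2, 129.8, 197.5]
tcp_rot: [2.243, 1.512, 1.186]
ft_force: [0.2, -0.1, -0.4]
opening: 0.501
```

Run:
```python
from h import *
t=cam('top','top13.png');s=cam('side','side13.png')
for n,c in(('top',t),('side',s)):
    for b in blobs(c,(22,120,70),(36,255,255),30,(130,160,330,330)): print(n,b[0].round(1),b[1].tolist(),'cen',ray(c,*b[0],13).round(1))
print(status.state()['eef_pos'],status.state()['ft_force'])
a=cv2.imread('pics/side13.png')[70:340,100:360];b=cv2.imread('pics/top13.png')[120:260,140:410]
cv2.imwrite('pics/c13.png',np.vstack([cv2.resize(b,(560,290),interpolation=cv2.INTER_CUBIC)[:,:299*1] if 0 else cv2.resize(b,(579,300),interpolation=cv2.INTER_CUBIC),cv2.copyMakeBorder(cv2.resize(a,(289,300),interpolation=cv2.INTER_CUBIC),0,0,0,290,cv2.BORDER_CONSTANT)]))
```

```text
top [185.1 218.8] [179, 208, 14, 22, 100] cen [379.4 324.4  13. ]
side [280.4 293.3] [265, 285, 32, 18, 237] cen [377.4 322.3  13. ]
[406.575274   131.08509794 197.62909199] [0.81780234 0.27710338 0.44170104]
```

View pics/c13.png

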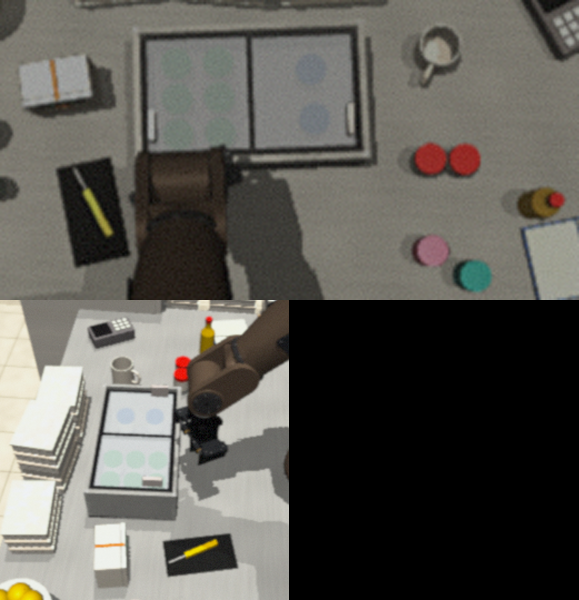

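The final picture shows both doors shut with the two blue lids under the right one, the stylus lying on its mat, and the red tubs and other bystanders in place. Handing in.

```bash
python3 -c "
from cell import env
print(env.job_done())"
```

```text
the job is handed in; nothing more can be done
None
```

I did the whole job and handed it in at about t = 49 s of the 208 s allowed. `env.job_done()` gives no verdict, so what follows is from my own checks.

**What I did**
- **Doors and tubs:** I shut the ajar left door so it couldn't block the right one. Then I opened the right door over the empty pan, stood both blue-lidded tubs in the pan (only two were present), and shut the right door.
- **Timer:** I picked up the stylus, pushed the restart button to its stop for about 0.5 s, and laid the stylus back on its mat.

**Last checks**
- **Tubs:** both lids were seen at the standing height, at about (647, −84) and (554, −92) mm, well inside the pan limits.
- **Doors:** both were pushed against their shut stops, and the final picture shows them shut.
- **Stylus:** it lies within about 4 mm of its original spot on the mat.
- **Bystanders:** the final picture shows the red tubs, sauce and mug standing in place. The can and shaker were mostly out of that picture, but nothing went near them at their height.
- **Arm:** it was clear of everything, with no force reading beyond noise.

**What didn't go cleanly**
- **Tool tilt:** a wrist turn ran into joint 6's limit and left the tool leaning 3.4° for the rest of the run. I corrected for that in the later moves.
- **Button travel:** I judged the press by force (a light spring, then about 9 N) and by the tip's depth in the hole. The joint itself can't be read.

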